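# Refit the drink tap's plug and set its opening

## Robot

A 6-joint arm with a two-finger parallel gripper is mounted at the origin on the work surface. World frame = base frame: x ahead of the robot, y to its left, z up, the work surface at z = 0. Lengths are in m, angles in rad, forces in N, time in s.
With the tool pointing down it reaches from about 0.275 to 0.825 m from the base axis. Payload 4.9 kg.
Tool frame: the origin (TCP) lies midway between the tips of the shut fingers; the grasp point (between the pads) lies 19 mm behind it (bot.grip_depth is the distance from the TCP to the grasp point, in m); y points along the fingers, x is the direction in which the jaws open and shut, and the axes are right-handed (so a half turn about y gives the same grasp; the last joint's range is limited). The gripper opens to 85 mm and grips with 20 to 120 N. Pads are 22 mm wide; open, the fingers measure 114 mm over their backs; the gripper's body (76 mm by 85 mm) begins 54 mm behind the grasp point. The pads swing forward as they close: fully open they stand 13 mm farther back than shut.
Start: joints at [-1.307, 0.326, -0.193, 1.052, 0, 1.437], TCP at [0.213, -0.507, 0.231] pointing down, gripper open.
Joint ranges: [-2.65, 2.65], [-0.97, 1.79], [-1.3, 1.35], [-1.93, 2.1], [-1.47, 1.37], [-3.14, 3.14]. Speed limits (rad/s): [2.57, 2.57, 3.14, 3.14, 3.14, 3.14].

## Interface

Orientations are given as a unit quaternion [w, x, y, z].
In Python, from cell import bot gives the robot as it stands. Calls block until the motion is done:
- bot.move_pose(position, orientation): joint-space move of the TCP to a pose.
- bot.move_linear(position, speed=0.15, rotation=None, until_force=None): straight line of the TCP; rotation=None keeps the orientation; speed is the mean speed in m/s. With until_force (N) it stops when the force on the tool has changed by that much, and returns True; else False.
- bot.goto_joints(angles): joint-space move.
- bot.set_gripper(opening, grasp_force=None): opening from 0.0 (shut) to 1.0 (fully open); grasp_force is the grip in N (None keeps the last); returns when the fingers have stopped.
- bot.wait(seconds).
- bot.solve_ik(position, orientation): joint angles nearest the present ones, or None.
- bot.camera(name): name is "scene" or "top" or "wrist"; returns the picture (480x640x3 uint8, red, green, blue); there is no depth.
- bot.calibration(name): a dict with "mtx" (3x3 intrinsics, pixels), "extrinsics" (4x4, takes a point from world to camera coordinates); the wrist camera has in their place "hand_eye" (4x4, takes a point from camera to tool coordinates, whose origin is the TCP and whose axes are the tool frame's). Camera axes: x right, y down, z forward; pixel columns grow to the right and rows downward; lengths in m; the calibration is good to about 2 mm. A picture is of the moment at which its call begins: read the wrist's pose just before it. calibration takes no time and is no camera call.
A pose or a line that the arm cannot do raises bot.PlanningError and nothing moves.
- bot.close_job(): hands the job in, once; it reports no verdict.
Trained networks look in the newest picture that a camera, given by its name, has taken for a name from the list of things; names that differ only in an ending like _2 or _b are one class to them, and where a whole thing is asked for, a point or a joint stands for the part that bears it (a point fixed in the world has none). Each returns a list of dicts, best first, with "confidence" (0 to 1); they miss things now and then, are a little off and sometimes report something else, mostly with a low value. They report only what shows in the picture. A call takes as long as a camera call. They do not tell look-alikes from the thing itself.
- bot.search_frame(camera, thing): "bbox" ([left, top, width, height] in pixels, round what is visible of it).
Readings, each from a call of its own:
- bot.read_clock(): time.
- bot.read_joint_positions(): joint angles.
- bot.read_joint_vel(): joint speeds.
- bot.read_joint_efforts(): joint torques, N m.
- bot.read_position(): TCP position.
- bot.read_tool_rot(): TCP orientation.
- bot.read_ft_force(): force on the tool from outside, world axes, zero at the start.
- bot.read_moment(): the same for the moment, N m.
- bot.read_gripper_width(): opening from 0.0 (shut) to 1.0 (fully open).
Only numpy, scipy, OpenCV 4.12 (cv2) and the standard library are available. Lean on these libraries where they do the work, as an engineer would, in place of code of your own. Each camera call takes 0.05 s, during which the arm holds its last target. There are 200 camera calls.

## Task

Put the washed tap plug back into the tap: set it fully home in its tapered barrel with the blue handle across the pipe (closed), and let go of it there. Then take the handle again and, with the plug staying home in the barrel, turn it until it lines up with the two red pointers, and let go. Leave the figurine, the cups and the tumbler standing where they are.

Things in the scene. Friction and masses are not known exactly. Their poses are not given: they have to be found in the camera images.
- plug: Loose tap plug, 104 mm tall, 0.4 kg: steel cone (46 mm tall, 28 mm across below, 58 mm above), neck 14 mm across, then a blue T-handle bar 100 x 14 x 26 mm, centred, 78 to 104 mm up, its two ends alike. Origin: centre of the small end; z along the axis to the handle, x along the bar. Starts in the rest, leaning 30 degrees with the bar in the plane of the lean; lifts out along its axis.
- rest: Fixed dark wooden draining rest: a tapered cup on a 130 x 100 x 15 mm board, holding the plug at the start. Origin: centre of the board's underside. The cup leans 30 degrees from upright towards the rest's -x, roughly towards the robot; its mouth centre is 9 mm to -x and 85 mm up, its rim 76 mm across.
- tap: Fixed tap: an upright brass barrel, open on top, on a 110 mm square steel foot, in a steel pipe (26 mm thick, axis 75 mm up) along the tap's y. At +y is a steel drink can, 134 mm across, 171 mm tall, axis 205 mm off; at -y a spout 80 mm off. Origin: under the foot on the barrel's axis, z up. Closed: the plug's bar lies along the tap's x, across the pipe.
- seat (a point): Point on the barrel's axis, 51.5 mm above the counter, where the plug's origin lies when the plug is fully home; the handle bar then spans 129.5 to 155.5 mm above the counter.
- tap_mouth (a point): Centre of the barrel's mouth, 103 mm above the counter: bore 62 mm across, narrowing with the plug's own taper (0.33 mm of radius per mm); rim 76 mm across. The plug sits loose in it, turns about the vertical against friction alone (about 0.1 to 0.3 N m) and stays where it is left.
- collar: White fixed setting collar, 92 mm across, round the barrel 95 to 101 mm above the counter, with two opposite red pointers 10 mm wide reaching 44 to 80 mm from the axis. Origin on the barrel's axis, z up, x along the line of the pointers, 43 to 66 degrees anticlockwise from the tap's x. The bar may line up either way round.
- figurine: Loose painted figurine of a seated person, green base, white body, black hair; 76 mm across, 120 mm tall. Origin: centre of the underside. Leave it alone.
- cups: Loose stack of yellow and white paper cups, 72 mm across, 106 mm tall, one piece. Origin: centre of the underside. Leave it alone.
- tumbler: Loose copper tumbler, 68 mm across, 90 mm tall. Origin: centre of the underside. Leave it alone.
Not all that is in view belongs to the job. Of the things that look like the plug, the largest one is meant.

How it is judged:
On the way, in this order (a step that is already met when the one before it is completed fails the run):
1. the plug is fully home in the tap with its handle across the pipe, and the fingers have let go of it (horizontal distance between plug and seat below 0.005 m and distance between plug and seat below 0.006 m and angle between plug's own z axis and vertical below 0.09 rad and angle between the x axis of plug and the x axis of tap, either way round below 0.26 rad and contact force between the fingers and plug below 0.1 N), for 0.2 s.
2. the handle is being turned, part of the way to the pointers, with the plug home in the tap (horizontal distance between plug and seat below 0.005 m and distance between plug and seat below 0.006 m and angle between plug's own z axis and vertical below 0.09 rad and not (angle between the x axis of plug and the x axis of tap, either way round below 0.3 rad) and not (angle between the x axis of plug and the x axis of collar, either way round below 0.23 rad)).
At the end, for the whole second after the job is handed in: Plug home in the tap (origin within 6 mm of the seat point, 5 mm sideways, upright within 5 degrees), bar within 8 degrees of the red pointers either way round, still and released; before that it was let go once, home and closed (bar within 15 degrees of across the pipe) (horizontal distance between plug and seat below 0.005 m and distance between plug and seat below 0.006 m and angle between plug's own z axis and vertical below 0.09 rad and angle between the x axis of plug and the x axis of collar, either way round below 0.14 rad and contact force between the fingers and plug below 0.1 N and linear speed of plug below 0.02 m/s and angular speed of plug below 0.1 rad/s); the robot touches nothing.
It fails at once if the figurine, the cups or the tumbler is shoved more than 40 mm or knocked over (distance of any of figurine, cups, tumbler from where it was at the start of the episode above 0.04 m or angle between any of figurine, cups, tumbler's own z axis and vertical above 0.5 rad).
It also fails if it takes over 51 s, if anything falls off the work surface, if the arm or the gripper's body presses on something with over 40 N, if the wrist force passes 120 N, or if a joint passes its speed limit or range.

## Working session

There is one attempt and no reset: what is moved stays moved. The work goes in short steps, each a Python script; the robot and the scene stay as the last script left them, time stands still between calls to the robot, and variables do not carry over. Pictures are saved under pics/ and viewed, about 8 in all and at most 12, crops included, and the job is handed in when it is done.

```bash
ls; mkdir -p pics; python3 - <<'E'
from cell import bot
import cv2,numpy as np
a=bot.camera("scene");b=bot.camera("top")
cv2.imwrite("pics/s1.png",a[...,::-1]);cv2.imwrite("pics/t1.png",b[...,::-1])
for c in("scene","top"):
    k=bot.calibration(c);print(c,np.round(k["mtx"],1).tolist(),np.round(k["extrinsics"],3).tolist())
    for t in("plug","rest","tap","collar","figurine","cups","tumbler"):
        print(t,[(np.round(d["bbox"]).astype(int).tolist(),round(d["confidence"],2)) for d in bot.search_frame(c,t)[:3]])
print(bot.calibration("wrist"),bot.read_clock(),bot.read_tool_rot())
E
```

```text
pics
scene [[532.9, 0.0, 335.0], [0.0, 532.9, 238.8], [0.0, 0.0, 1.0]] [[-0.175, 0.984, -0.024, 0.093], [0.524, 0.073, -0.849, -0.194], [-0.833, -0.161, -0.529, 1.888], [0.0, 0.0, 0.0, 1.0]]
plug [([274, 268, 28, 21], 0.72), ([172, 236, 32, 20], 0.59), ([236, 210, 22, 20], 0.56)]
rest [([216, 230, 56, 45], 0.72)]
tap [([338, 229, 155, 80], 0.97)]
collar [([347, 250, 59, 22], 0.86)]
figurine [([455, 197, 22, 32], 0.64), ([234, 213, 24, 21], 0.63)]
cups [([159, 254, 33, 47], 0.63)]
tumbler [([288, 279, 35, 46], 0.89), ([351, 247, 56, 23], 0.28)]
top [[540.9, 0.0, 321.5], [0.0, 540.9, 230.4], [0.0, 0.0, 1.0]] [[0.022, -1.0, 0.006, -0.022], [-0.995, -0.023, -0.093, 0.516], [0.093, -0.004, -0.996, 1.218], [0.0, 0.0, 0.0, 1.0]]
plug [([355, 180, 35, 30], 0.86), ([494, 217, 29, 40], 0.84), ([427, 225, 24, 44], 0.75)]
rest [([404, 200, 57, 71], 0.79)]
tap [([127, 161, 181, 67], 0.63)]
collar [([228, 168, 68, 40], 0.67)]
figurine [([144, 312, 35, 34], 0.66)]
cups [([466, 130, 42, 40], 0.7)]
tumbler [([321, 112, 30, 38], 0.66)]
{'mtx': array([[413.27782885,   0.        , 324.01688962],
       [  0.        , 413.27782885, 243.41588505],
       [  0.        ,   0.        ,   1.        ]]), 'hand_eye': array([[ 9.99999906e-01, -4.32413919e-04, -6.90517514e-06,
        -2.57176089e-04],
       [-1.29886216e-04, -3.15527856e-01,  9.48916306e-01,
        -1.42162623e-01],
       [-4.12503394e-04, -9.48916216e-01, -3.15527883e-01,
         8.09905129e-02],
       [ 0.00000000e+00,  0.00000000e+00,  0.00000000e+00,
         1.00000000e+00]])} 0.8 [-0.58892745  0.58894381 -0.39132294  0.39137706]
```

View pics/s1.png

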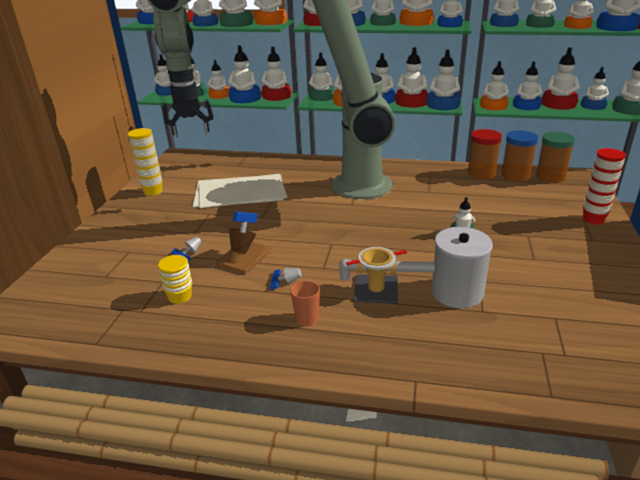

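View pics/t1.png

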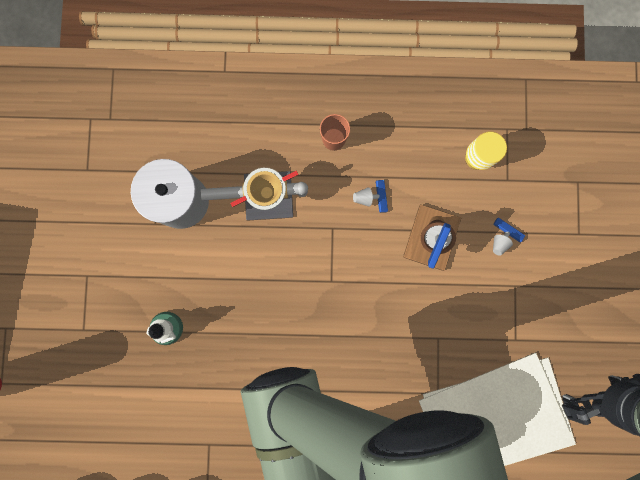

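```bash
cat > h.py <<'E'
from cell import bot
import cv2,numpy as np
from scipy.spatial.transform import Rotation as Ro
from scipy.optimize import least_squares
def q(R): v=Ro.from_matrix(R).as_quat(); return [v[3],v[0],v[1],v[2]]
def Rq(v): return Ro.from_quat([v[1],v[2],v[3],v[0]]).as_matrix()
def ext(c,pos=None,rot=None):
    k=bot.calibration(c)
    if c!="wrist": return k["mtx"],k["extrinsics"]
    T=np.eye(4);T[:3,:3]=Rq(rot);T[:3,3]=pos
    return k["mtx"],np.linalg.inv(T@k["hand_eye"])
def pix2w(K,E,p,z):
    d=E[:3,:3].T@np.linalg.solve(K,[p[0],p[1],1]);o=-E[:3,:3].T@E[:3,3]
    return o+d*(z-o[2])/d[2]
def proj(K,E,P):
    c=np.atleast_2d(P)@E[:3,:3].T+E[:3,3];u=c@K.T;return u[:,:2]/u[:,2:]
def tool(y,x):   # rotation with approach y, jaw axis x
    y=y/np.linalg.norm(y);x=x-y*(x@y);x/=np.linalg.norm(x);return np.c_[x,y,np.cross(x,y)]
def snap(name,save):
    p,r=bot.read_position(),bot.read_tool_rot();im=bot.camera(name)
    cv2.imwrite(save,im[...,::-1]);K,E=ext(name,p,r);np.savez(save[:-4],K=K,E=E);return im
E
python3 - <<'E'
from h import *
K,E=ext("top")
f=lambda p,z:pix2w(K,E,p,z).round(3)
print("Rtool",Rq(bot.read_tool_rot()).round(2).tolist())
print("bar far/near/c",f((447,227),.145),f((432,266),.094),f((440,246),.119))
b=[f(p,.015) for p in((421,204),(460,215),(444,270),(405,259))];print("board",b)
print("mouth",f((265,188),.103),"ptr",f((297,175),.098),f((233,205),.098),"spout",f((299,189),.075),"can",f((163,191),.171))
print("cups",f((475,155),.05),"tumbler",f((335,135),.05),"fig",f((165,330),.02),"l1",f((372,196),.02),"l2",f((507,236),.02))
E
```

```text
Rtool [[0.39, 0.0, 0.92], [-0.92, -0.0, 0.39], [0.0, -1.0, 0.0]]
bar far/near/c [ 0.518 -0.27   0.145] [ 0.438 -0.25   0.094] [ 0.48  -0.262  0.119]
board [array([ 0.584, -0.241,  0.015]), array([ 0.561, -0.331,  0.015]), array([ 0.432, -0.294,  0.015]), array([ 0.456, -0.204,  0.015])]
mouth [0.598 0.114 0.103] ptr [0.63  0.046 0.098] [0.56  0.183 0.098] spout [0.603 0.042 0.075] can [0.576 0.314 0.171]
cups [ 0.695 -0.357  0.05 ] tumbler [ 0.734 -0.036  0.05 ] fig [0.283 0.338 0.02 ] l1 [ 0.6   -0.126  0.02 ] l2 [ 0.514 -0.438  0.02 ]
```

```bash
python3 - <<'E'
from h import *
a=np.radians(6);tx=np.array([np.cos(a),np.sin(a),0]);ty=np.array([-np.sin(a),np.cos(a),0])
dn=np.array([0,0,-1.])
for s in(1,-1):
    j=bot.solve_ik([.598,.114,.25],q(tool(dn,s*ty)));print(s,None if j is None else np.round(j,2))
# prospective plug grasp & final turns
for z in(.25,.125):
  for s in(1,-1):
    for ang in(6,-63,-28,117,60):
      t=np.radians(ang);j=bot.solve_ik([.598,.114,z],q(tool(dn,s*np.array([-np.sin(t),np.cos(t),0]))));print(z,s,ang,None if j is None else np.round(j,2))
y=np.radians(-16.1);rx=np.array([np.cos(y),np.sin(y),0]);ry=np.array([-np.sin(y),np.cos(y),0])
ap=.5*rx+.866*dn
for s in(1,-1):
    for d in(-.12,.019):
        j=bot.solve_ik(np.array([.480,-.260,.119])+ap*d,q(tool(ap,s*ry)));print('plug',s,d,None if j is None else np.round(j,2))
bot.move_pose([.598,.114,.25],q(tool(dn,-ty)))
snap("wrist","pics/w1.png");print(bot.read_clock())
E
```

```text
1 [ 0.07  0.43  0.    1.15  0.   -0.04]
-1 [0.07 0.43 0.   1.15 0.   3.1 ]
0.25 1 6 [ 0.07  0.43  0.    1.15  0.   -0.04]
0.25 1 -63 [0.07 0.43 0.   1.15 0.   1.17]
0.25 1 -28 [0.07 0.43 0.   1.15 0.   0.56]
0.25 1 117 [ 0.07  0.43  0.    1.15  0.   -1.97]
0.25 1 60 [ 0.07  0.43  0.    1.15  0.   -0.98]
0.25 -1 6 [0.07 0.43 0.   1.15 0.   3.1 ]
0.25 -1 -63 [ 0.07  0.43  0.    1.15  0.   -1.97]
0.25 -1 -28 [ 0.07  0.43  0.    1.15  0.   -2.59]
0.25 -1 117 [0.07 0.43 0.   1.15 0.   1.17]
0.25 -1 60 [0.07 0.43 0.   1.15 0.   2.16]
0.125 1 6 [ 0.07  0.52 -0.18  0.87  0.   -0.04]
0.125 1 -63 [ 0.07  0.52 -0.18  0.87  0.    1.17]
0.125 1 -28 [ 0.07  0.52 -0.18  0.87  0.    0.56]
0.125 1 117 [ 0.07  0.52 -0.18  0.87  0.   -1.97]
0.125 1 60 [ 0.07  0.52 -0.18  0.87  0.   -0.98]
0.125 -1 6 [ 0.07  0.52 -0.18  0.87  0.    3.1 ]
0.125 -1 -63 [ 0.07  0.52 -0.18  0.87  0.   -1.97]
0.125 -1 -28 [ 0.07  0.52 -0.18  0.87  0.   -2.59]
0.125 -1 117 [ 0.07  0.52 -0.18  0.87  0.    1.17]
0.125 -1 60 [ 0.07  0.52 -0.18  0.87  0.    2.16]
plug 1 -0.12 [-0.85 -0.11 -0.86  0.36  0.27 -0.5 ]
plug 1 0.019 [-0.75  0.23 -0.91 -0.04  0.23 -0.42]
plug -1 -0.12 [-0.85 -0.11 -0.86  0.36  0.27  2.64]
plug -1 0.019 [-0.75  0.23 -0.91 -0.04  0.23  2.73]
3.4333
```

View pics/w1.png

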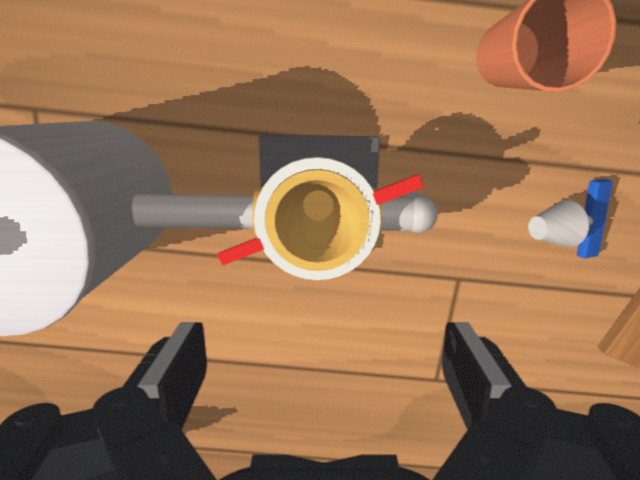

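```bash
cat > tapm.py <<'E'
from h import *
def measure(f,red_only=False):
    im=cv2.imread(f);d=np.load(f[:-4]+".npz");K,E=d["K"],d["E"];h=cv2.cvtColor(im,cv2.COLOR_BGR2HSV).astype(int)
    H,S,V=h[...,0],h[...,1],h[...,2];o={}
    def pts(m,z):
        v,u=np.nonzero(m);return np.array([pix2w(K,E,p,z)[:2] for p in zip(u,v)])
    u,v=np.meshgrid(np.arange(640),np.arange(480));c0=proj(K,E,[.598,.114,.101])[0]
    near=np.hypot(u-c0[0],v-c0[1])<125
    red=near&((H<5)|(H>175))&(S>190)&(V>120)
    P=pts(red,.101);m=P.mean(0);w,V_=np.linalg.eigh(np.cov((P-m).T));x=V_[:,1]
    n,l,st,_=cv2.connectedComponentsWithStats(red.astype(np.uint8));
    cs=[pts(l==i,.101).mean(0) for i in range(1,n) if st[i,4]>80];o["red"]=cs,np.degrees(np.arctan2(x[1],x[0]))
    if len(cs)==2: dd=cs[1]-cs[0];o["cc"]=(cs[0]+cs[1])/2,np.degrees(np.arctan2(dd[1],dd[0])),np.hypot(*dd)
    if red_only: return o
    wh=near&(S<50)&(V>170)&(np.hypot(u-c0[0],v-c0[1])<75)
    cn=max(cv2.findContours(wh.astype(np.uint8),cv2.RETR_EXTERNAL,cv2.CHAIN_APPROX_NONE)[0],key=len)[:,0]
    Q=np.array([pix2w(K,E,p,.101)[:2] for p in cn])
    r=least_squares(lambda t:np.hypot(*(Q-t[:2]).T)-t[2],[.598,.114,.046],loss="soft_l1",f_scale=.001).x;o["collar"]=r
    return o
E
python3 - <<'E'
from tapm import *
print(measure("pics/w1.png"))
d=np.load("pics/w1.npz");K,E=d["K"],d["E"]
# pipe edges (image cols 140..245 upper row/lower row) and spout
a=pix2w(K,E,(140,211),.085);b=pix2w(K,E,(240,211.5),.085);c=pix2w(K,E,(418,215),.08);print(a,b,c)
for p,q_ in((a,b),(a,c)): t=(p-q_)[:2];print(np.degrees(np.arctan2(-t[0],t[1])))
K,E=ext("top");print(proj(K,E,[[.598,.114,.103]]))
print(bot.read_position(),bot.read_ft_force())
E
```

```text
{'red': ([array([0.62832722, 0.06361666]), array([0.56977905, 0.17376425])], np.float64(117.98796289713557)), 'cc': (array([0.59905313, 0.11869045]), np.float64(117.99255874918154), np.float64(0.12474125841160714)), 'collar': array([0.59880813, 0.11856778, 0.04543734])}
[0.58853766 0.25344911 0.085     ] [0.59598126 0.17754205 0.085     ] [0.60606074 0.0405588  0.08      ]
5.60063140097909
4.7054299315667345
[[265.06980656 188.19938662]]
[0.59815322 0.11308209 0.24999176] [ 0.26851458 -0.16998834 -0.92083794]
```

```bash
python3 - <<'E'
from tapm import *
K,E=ext("top");np.savez("pics/t1",K=K,E=E)
im=cv2.imread("pics/t1.png");h=cv2.cvtColor(im,cv2.COLOR_BGR2HSV).astype(int);u,v=np.meshgrid(np.arange(640),np.arange(480))
wh=(np.hypot(u-265,v-188)<28)&(h[...,1]<50)&(h[...,2]>170)
cn=max(cv2.findContours(wh.astype(np.uint8),0,1)[0],key=len)[:,0]
Q=np.array([pix2w(K,E,p,.101)[:2] for p in cn]);print(least_squares(lambda t:np.hypot(*(Q-t[:2]).T)-t[2],[.598,.114,.046],loss="soft_l1",f_scale=.001).x)
y=np.radians(-16.1);rx=np.array([np.cos(y),np.sin(y),0]);ry=np.array([-np.sin(y),np.cos(y),0]);ap=.5*rx-np.array([0,0,.866])
bot.move_pose(np.array([.480,-.260,.119])-.13*ap,q(tool(ap,ry)))
snap("wrist","pics/w2.png");print(bot.read_clock())
d=np.load("pics/w2.npz")
C=np.array([.480,-.260,.119]);bx=.866*rx+np.array([0,0,.5])
print(proj(d["K"],d["E"],[C,C+.05*bx-.013*ap,C-.05*bx-.013*ap]))
E
```

```text
[0.5982641  0.11711721 0.0450653 ]
6.5083
[[323.83599022 230.77743989]
 [323.81185224 305.10934188]
 [323.81178636 159.29012272]]
```

View pics/w2.png

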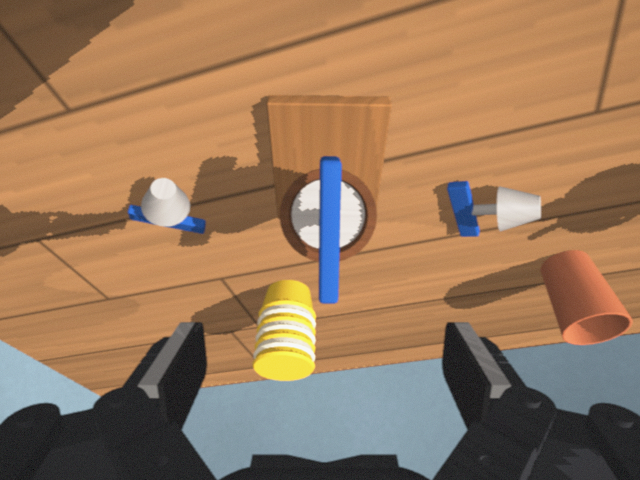

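```bash
python3 - <<'E'
from h import *
K,E=ext("scene");np.savez("pics/s1",K=K,E=E)
y=np.radians(-16.1);rx=np.array([np.cos(y),np.sin(y),0]);ry=np.array([-np.sin(y),np.cos(y),0]);ap=.5*rx-np.array([0,0,.866]);bx=.866*rx+np.array([0,0,.5])
def cent(C,K,E):
    P=np.array([C+a*.05*bx+b*.007*ry+c*.013*ap for a in(-1,1) for b in(-1,1) for c in(-1,1)])
    m=np.zeros((1920,2560),np.uint8);cv2.fillConvexPoly(m,cv2.convexHull((proj(K,E,P)*4).round().astype(np.int32)),1)
    v,u=np.nonzero(m);return np.array([u.mean()/4,v.mean()/4]),len(u)/16
for n,c,r in(("s1",(245,217),20),("t1",(440,246),30),("w2",(330,230),80)):
    d=np.load(f"pics/{n}.npz");K,E=d["K"],d["E"];h=cv2.cvtColor(cv2.imread(f"pics/{n}.png"),cv2.COLOR_BGR2HSV).astype(int)
    u,v=np.meshgrid(np.arange(640),np.arange(480))
    m=(abs(u-c[0])<r)&(abs(v-c[1])<r)&(abs(h[...,0]-112)<14)&(h[...,1]>120)
    vv,uu=np.nonzero(m);me=np.array([uu.mean(),vv.mean()])
    C=np.array([.480,-.260,.119]);mo,A=cent(C,K,E)
    J=np.c_[[(proj(K,E,C+e*.01)-proj(K,E,C))[0]/10 for e in(rx,ry,np.array([0,0,1.]))]].T
    vx=cv2.fitLine(np.c_[uu,vv].astype(np.float32),2,0,.01,.01).ravel()
    print(n,me.round(2),mo.round(2),len(uu),round(A),"px/mm rx,ry,z",J.round(2).tolist(),vx[:2])
E
```

```text
s1 [244.85 216.81] [243.84 216.06] 227 248 px/mm rx,ry,z [[-0.21, 0.3, -0.04], [0.16, 0.07, -0.32]] [0.9978834  0.06502929]
t1 [438.73 245.2 ] [439.48 245.68] 361 454 px/mm rx,ry,z [[0.13, -0.45, 0.11], [-0.45, -0.14, -0.03]] [ 0.3865923 -0.9222507]
w2 [329.35 228.32] [323.81 228.59] 2767 3256 px/mm rx,ry,z [[0.0, 1.46, -0.0], [0.98, 0.0, 1.08]] [ 0.01508031 -0.9998863 ]
```

```bash
python3 - <<'E'
from h import *
y=np.radians(-16.1);rx=np.array([np.cos(y),np.sin(y),0]);ry=np.array([-np.sin(y),np.cos(y),0]);ap=.5*rx-np.array([0,0,.866])
C=np.array([.480,-.260,.1185])+.003*ry
R=q(tool(ap,ry))
bot.move_linear(C-.06*ap,speed=.15,rotation=R)
snap("wrist","pics/w3.png")
print(bot.move_linear(C+.019*ap,speed=.1,until_force=15),bot.read_ft_force().round(1))
bot.set_gripper(0.0,20);print(bot.read_gripper_width(),bot.read_ft_force().round(1),bot.read_position(),C+.019*ap,bot.read_clock())
h=cv2.cvtColor(cv2.imread("pics/w3.png"),cv2.COLOR_BGR2HSV).astype(int)
v,u=np.nonzero((abs(h[...,0]-112)<14)&(h[...,1]>120));s=abs(u-324)<60;print(u[s].mean(),v[s].mean(),v[s].min(),v[s].max())
E
```

```text
False [-0.6  0.1  0.6]
0.16000738376353138 [0.2 0.9 1.3] [ 0.49003956 -0.25973595  0.10214044] [ 0.48995935 -0.25975215  0.102046  ] 8.7667
324.6275311924729 265.89711597463696 174 362
```

```bash
python3 - <<'E'
from h import *
y=np.radians(-16.1);rx=np.array([np.cos(y),np.sin(y),0]);ap=.5*rx-np.array([0,0,.866])
bot.set_gripper(0.0,80)
p=bot.read_position()
bot.move_linear(p-.075*ap,speed=.12);print(bot.read_ft_force().round(1),bot.read_gripper_width())
p=bot.read_position();bot.move_linear([p[0],p[1],.28],speed=.2)
a=np.radians(5.2);ty=np.array([-np.sin(a),np.cos(a),0])
bot.move_pose([.5985,.118,.26],q(tool(np.array([0,0,-1.]),ty)))
print(bot.read_position(),bot.read_joint_positions().round(2),bot.read_ft_force().round(1),bot.read_gripper_width(),bot.read_clock())
snap("wrist","pics/w4.png");snap("top","pics/t4.png")
a=cv2.imread("pics/t4.png")[120:300,160:400]
cv2.imwrite("pics/c4.png",np.hstack([cv2.imread("pics/w4.png")[:, :,:][::1][:, :],cv2.resize(a,(640,480))])[::2,::2].copy())
cv2.imwrite("pics/c4.png",cv2.resize(np.hstack([cv2.imread("pics/w4.png"),cv2.resize(a,(640,480))]),(800,300)))
E
```

```text
[-1.   1.5 -4.2] 0.1534961046901842
[0.59856119 0.11678633 0.25985895] [ 0.07  0.42  0.03  1.17 -0.   -0.02] [-0.3 -0.1 -4.7] 0.14780393085952537 11.9417
```

View pics/c4.png

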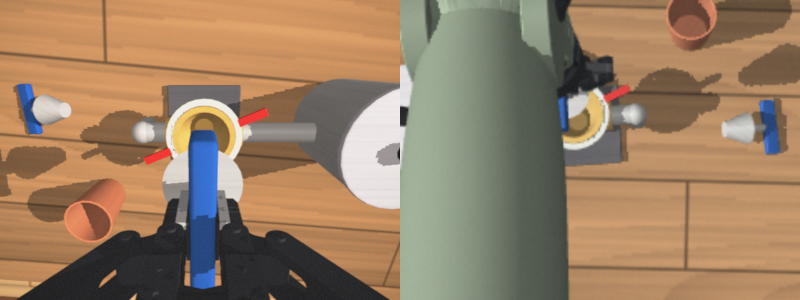

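```bash
python3 - <<'E'
from tapm import *
o=measure("pics/w4.png",True);print(o,bot.read_position())
E
```

```text
{'red': ([array([0.56862832, 0.17372094]), array([0.62716966, 0.06335132])], np.float64(117.92999630580914)), 'cc': (array([0.59789899, 0.11853613]), np.float64(-62.05799769879244), np.float64(0.12493414363904737))} [0.5986273  0.11644497 0.26034893]
```

```bash
python3 - <<'E'
from h import *
print(bot.move_linear([.5984,.1197,.15],speed=.12,until_force=15),bot.read_position(),bot.read_ft_force().round(1))
print(bot.move_linear([.5984,.1197,.1215],speed=.04,until_force=12))
print(bot.read_position(),bot.read_ft_force().round(1),bot.read_moment().round(2),bot.read_clock())
E
```

```text
False [0.59912798 0.11969538 0.15091373] [-0.2 -0.  -4.1]
True
[0.5978252  0.11855546 0.12283286] [-1.1 -0.3  4. ] [-0.03  0.06  0.02] 13.7583
```

```bash
python3 - <<'E'
from h import *
bot.set_gripper(0.5);bot.wait(.4);print(bot.read_ft_force().round(1),bot.read_position())
p=bot.read_position();bot.move_linear([p[0],p[1],.20],speed=.15);bot.wait(.2)
snap("wrist","pics/w5.png");snap("scene","pics/s5.png");print(bot.read_clock())
d=np.load("pics/w5.npz");K,E=d["K"],d["E"];im=cv2.imread("pics/w5.png");o=np.array([.5984,.1186,0])
a=np.radians(5.2);x=np.array([np.cos(a),np.sin(a),0]);yy=np.array([-np.sin(a),np.cos(a),0])
for z in(.1555,):
  P=[o+[0,0,z]+.05*i*x+.007*j*yy for i,j in((1,1),(1,-1),(-1,-1),(-1,1))]
  cv2.polylines(im,[proj(K,E,P).round().astype(np.int32)],True,(0,255,255),1)
t=np.linspace(0,6.28,60);P=np.array([o+[.029*np.cos(k),.029*np.sin(k),.0975] for k in t]);cv2.polylines(im,[proj(K,E,P).round().astype(np.int32)],True,(255,0,255),1)
s=cv2.resize(cv2.imread("pics/s5.png")[190:310,320:480],(640,480))
cv2.imwrite("pics/c5.png",cv2.resize(np.hstack([im,s]),(800,300)))
E
```

```text
[-0.5  0.  -0.7] [0.59646343 0.11841823 0.12159202]
15.525
```

View pics/c5.png

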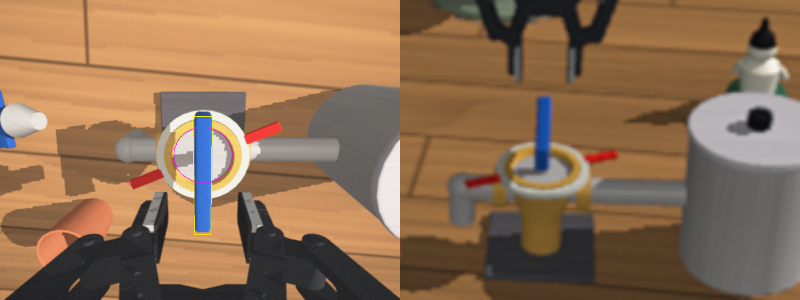

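```bash
python3 - <<'E'
from h import *
bot.move_linear([.5984,.1192,.1245],speed=.12,until_force=15)
print(bot.read_position())
bot.set_gripper(0.0,40);print(bot.read_gripper_width(),bot.read_ft_force().round(1))
j=np.array(bot.read_joint_positions());R=Rq(bot.read_tool_rot());print(np.degrees(np.arctan2(-R[0,0],R[1,0])))
for k in(1/3,2/3,1):
    g=j.copy();g[5]+=np.radians(67.2)*k;bot.goto_joints(g)
    R=Rq(bot.read_tool_rot());print(np.degrees(np.arctan2(-R[0,0],R[1,0])),bot.read_position(),bot.read_ft_force().round(1),bot.read_moment().round(2))
bot.set_gripper(0.5);bot.wait(.3);print(bot.read_ft_force().round(1))
p=bot.read_position();bot.move_linear([p[0],p[1],.20],speed=.15);bot.wait(.2)
snap("wrist","pics/w6.png");snap("scene","pics/s6.png");print(bot.read_clock())
d=np.load("pics/w6.npz");K,E=d["K"],d["E"];im=cv2.imread("pics/w6.png");o=np.array([.5984,.1186,0])
h=cv2.cvtColor(im,cv2.COLOR_BGR2HSV).astype(int);c=proj(K,E,o+[0,0,.1555])[0]
u,v=np.meshgrid(np.arange(640),np.arange(480));m=(abs(h[...,0]-112)<14)&(h[...,1]>120)&(abs(u-c[0])<50)&(h[...,2]>150)&(np.hypot(u-c[0],v-c[1])<150)
P=np.array([pix2w(K,E,t,.1555)[:2] for t in zip(*np.nonzero(m)[::-1])]);w,V=np.linalg.eigh(np.cov(P.T));print("bar",P.mean(0),np.degrees(np.arctan2(V[1,1],V[0,1])),np.sqrt(12*w))
from tapm import measure;print(measure("pics/w6.png",True))
a=np.radians(-62);x=np.array([np.cos(a),np.sin(a),0]);yy=np.array([-np.sin(a),np.cos(a),0])
P=[o+[0,0,.1555]+.05*i*x+.007*j*yy for i,j in((1,1),(1,-1),(-1,-1),(-1,1))]
cv2.polylines(im,[proj(K,E,P).round().astype(np.int32)],True,(0,255,255),1)
s=cv2.resize(cv2.imread("pics/s6.png")[190:310,320:480],(640,480))
cv2.imwrite("pics/c6.png",cv2.resize(np.hstack([im,s]),(800,300)))
E
```

```text
[0.59888887 0.11923797 0.1250838 ]
0.15344101113630237 [-0.4 -1.9  3.8]
5.166249591602917
-17.12262104445833 [0.59917874 0.11862533 0.12559118] [ 0.2 -0.9  0.9] [-0.18  0.06 -0.19]
-39.466460639440655 [0.59917684 0.11853353 0.12555024] [-0.4 -2.3  0.3] [-0.41 -0.03 -0.2 ]
-61.8415151565206 [0.59909225 0.11846578 0.1255343 ] [-0.7 -3.4  0.8] [-0.54  0.07 -0.19]
[0.4 0.3 1.2]
19.6917
bar [0.5957018  0.12470447] 118.43271222192908 [0.01227893 0.09911104]
{'red': ([array([0.57114328, 0.1702736 ])], np.float64(117.96057610335083))}
```

View pics/c6.png

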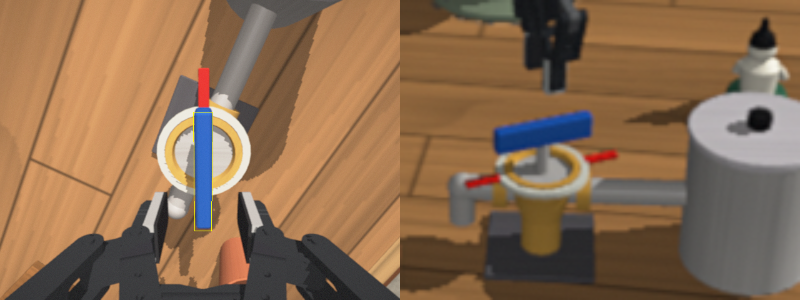

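```bash
cat > fit.py <<'E'
from h import *
def stats(m,s=1):
    v,u=np.nonzero(m);u=u/s;v=v/s;C=np.cov(u,v);w,V=np.linalg.eigh(C);a=np.degrees(np.arctan2(V[1,1],V[0,1]))%180
    return np.array([u.mean(),v.mean(),a,np.sqrt(12*w[1]),np.sqrt(12*w[0])])
def model(K,E,yaw,tx=0,ty=0,o=(.5984,.1186,.0515)):  # tx: tilt (deg) moving the top along bar x, ty: along bar y
    R=Ro.from_euler("z",yaw,degrees=True)*Ro.from_euler("xy",[-ty,tx],degrees=True)
    P=np.array([[a*.05,b*.007,z] for a in(-1,1) for b in(-1,1) for z in(.078,.104)])
    P=R.apply(P)+o;m=np.zeros((1920,2560),np.uint8);cv2.fillConvexPoly(m,cv2.convexHull((proj(K,E,P)*4+1.5).round().astype(np.int32)),1);return m
def blue(f,c,r):
    h=cv2.cvtColor(cv2.imread(f),cv2.COLOR_BGR2HSV).astype(int);u,v=np.meshgrid(np.arange(640),np.arange(480))
    return (np.hypot(u-c[0],v-c[1])<r)&(abs(h[...,0]-112)<16)&(h[...,1]>110)
def report(f,yaw,r):
    d=np.load(f[:-4]+".npz");K,E=d["K"],d["E"];m=model(K,E,yaw);s=stats(m,4);b=stats(blue(f,s[:2],r))
    print(f,"model",s.round(1),"seen",b.round(1))
    print("  d/dtilt x,y per deg",[(stats(model(K,E,yaw,*t),4)-s).round(2).tolist() for t in((1,0),(0,1))],"yaw",(stats(model(K,E,yaw+1),4)-s).round(2).tolist())
E
python3 - <<'E'
from fit import *
K,E=ext("scene");
for n in("s5","s6"):np.savez("pics/"+n,K=K,E=E)
report("pics/s5.png",5.2,25);report("pics/w5.png",5.2,130);report("pics/s6.png",-62,25);report("pics/w6.png",-62,130)
E
```

```text
pics/s5.png model [377.2 242.8  91.9  31.3   6.1] seen [376.8 243.   92.5  28.9   4.9]
  d/dtilt x,y per deg [[-0.0, 0.32, -0.09, 0.38, -0.0], [0.67, 0.06, 0.27, -0.17, 0.07]] yaw [0.06, -0.17, -1.5, -0.13, 0.04]
pics/w5.png model [324.4 273.7  89.9 197.3  29.1] seen [324.5 272.6  90.3 188.4  26.1]
  d/dtilt x,y per deg [[-0.0, 2.29, 0.0, -1.08, 0.0], [3.68, 0.03, 0.16, 0.02, 0.11]] yaw [-0.3, 0.1, -1.09, -0.03, 0.12]
pics/s6.png model [377.1 242.2 168.2  40.9  12.2] seen [376.9 242.4 168.4  38.7  10.1]
  d/dtilt x,y per deg [[-0.57, -0.01, -0.68, 0.24, 0.01], [0.31, 0.3, 0.17, 0.25, 0.09]] yaw [-0.06, -0.02, -0.54, -0.05, 0.23]
pics/w6.png model [325.1 268.2  90.  198.   29.2] seen [325.2 266.9  89.7 190.8  26.5]
  d/dtilt x,y per deg [[-0.0, 2.16, 0.01, -1.26, -0.21], [3.79, -0.12, 0.16, -0.05, 0.14]] yaw [-0.25, -0.25, -1.04, -0.05, 0.03]
```

```bash
python3 - <<'E'
from h import *
p=bot.read_position();bot.move_linear([p[0],p[1],.23],speed=.15);bot.close_job();print(bot.read_clock())
E
```

```text
the job is handed in; nothing more can be done
the job is handed in; nothing more can be done
```

The job is handed in: the plug is home in the tap, lined up with the red pointers and released. The simulator gave no verdict.

**What I did:**
- I took the large plug out of the rest along its leaning axis.
- I lowered it into the barrel. It met resistance at about the expected home height, with the tool tip at 122.8 mm against 123.5 mm expected.
- I let go with the handle across the pipe, then gripped it again, turned it 67° clockwise to the pointers and released it.

**Last checks, scene and wrist cameras together:**
- The plug leans less than about 1°.
- The bar is within about 0.5° of the pointer line (limit 8°).
- Its position matches home to within about 1 mm.
- The job took about 20 s of the 51 s allowed.
- I commanded nothing near the figurine, cups or tumbler and saw no contact, but I did not measure them again at the end.

**What disagreed:**
- **Pointer direction:** the description puts the pointers 43–66° anticlockwise from the tap's x. The pictures showed them about 67° clockwise, so I followed the pictures.
- **Bar position:** a rough wrist-image estimate put the bar 6–7 mm off along its length. Comparing a full model of the bar with both camera images did not bear this out.

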